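# Square a bench block into the corner of a locating fence

### The arm

A 6-joint arm with a two-finger parallel gripper is mounted at the origin on a cart in front of the work surface, level with it; the furniture and walls round the work are solid. World frame = base frame: x ahead of the robot, y to its left, z up, the work surface at z = 0. Lengths are in m, angles in rad, forces in N, time in s.
With the tool pointing down it reaches from about 0.2 to 0.875 m from the base axis. Payload 3.4 kg.
Tool frame: the origin (TCP) lies at the very end of the fingers, on their centre line; the grasp point (between the pads) lies 19 mm behind it (robot.hold_point_z is the distance from the TCP to the grasp point, in m); x points along the fingers, y is the direction in which the jaws open and shut, and the axes are right-handed (so a half turn about x gives the same grasp; the last joint's range is limited). The gripper opens to 94 mm and grips with 3 to 60 N. Pads are 16 mm wide; open, the fingers measure 119 mm over their backs; the gripper's body (75 mm by 177 mm) begins 78 mm behind the grasp point.
Start: joints at [-1.258, 0.276, 1.505, -0, 1.361, -0.121], TCP at [0.242, -0.522, 0.205] pointing down, gripper open.
Joint ranges: [-2.89, 2.89], [-0.75, 2.08], [0.22, 2.7], [-1.18, 4.32], [0.11, 2.71], [-2.7, 2.7]. Speed limits (rad/s): [2.57, 2.57, 3.14, 3.14, 3.14, 3.14].

### API

Orientations are given as a rotation vector (axis times angle).
In Python, from station import robot gives the robot as it stands. The module is installed in compiled form; this text tells all that it offers.
- The arm moves only by the tool jog_arm, never from a script. Its argument "moves" is a list of rows, each a list of 3 entries, a list of its own where there are three numbers: the shift along the tool's x, y, z in cm, then the turn, a rotation vector about the tool's x, y, z in rad, then the opening, from 0 (shut) to 1 (fully open). In form: [[[dx, dy, dz], [wx, wy, wz], claw], ...]. A call has 1 to 20 rows; each row is the pose to reach, as a shift and turn from the pose commanded when the call began, along the tool's axes at that moment; what a row does not reach only later rows make up. A row lasts 1/10 s, in which the tool goes at most 50 mm and 8.59 degrees, less where a joint would pass 70% of its speed; a pose out of reach is approached as far as the arm can. A call with a gripper value outside its range is refused whole. The fingers move at their own pace and stop on an object; "newtons" is the grip in N (left out, the last holds). Time passes only in rows, so rows that repeat a pose let the fingers close. It gives the time, the measured TCP pose, the force and the opening at its end, in the units of the state.
- robot.read_state(): the state, without advancing time (a new reading comes with each control period).
- robot.read_camera(name): name is "scene" or "top"; returns the picture (400x640x3 uint8, red, green, blue); there is no depth.
- robot.get_calibration(name): a dict with "intrinsics" (3x3 intrinsics, pixels), "eye" and "attitude" of the camera in the world. Camera axes: x right, y down, z forward; pixel columns grow to the right and rows downward; lengths in m; the calibration is good to about 2 mm. A picture is of the moment at which its call begins. get_calibration takes no time and is no camera call.
- robot.close_job(): hands the job in, once; it reports no verdict.
The state is a dict: "time": time; "joint_pos": joint angles; "qd": joint speeds; "joint_efforts": joint torques, N m; "tcp_pos": TCP position; "tool_rot": TCP orientation; "wrist_force": force on the tool from outside, world axes, zero at the start; "torque": the same for the moment, N m; "finger_gap": opening from 0.0 (shut) to 1.0 (fully open).
Only numpy, scipy, OpenCV 4.12 (cv2) and the standard library are available. Lean on these libraries where they do the work, as an engineer would, in place of code of your own. Each camera call takes 0.05 s, during which the arm holds its last target.

### The job

Locate the black bench block in the corner of the steel locating fence, ready for clamping: push it across the bench until the broad side that faces the long fence lies flat against it while the block is still well short of the end stop, then slide it along the fence until its end meets the stop. Only push it with the fingers: do not pick it up or tip it over, and leave the bearing, the bushing and the flange hub where they stand.

Things in the scene. Friction and masses are not known exactly. Their poses are not given: they have to be found in the camera images.
- bench_block: Loose blackened steel block, 36 (its x) by 46 (its y) by 50 mm high (its z), about 0.6 kg, standing on the bare bench. Origin at the centre of its underside. Its +x side, 46 mm wide, faces the fence, turned by up to 17 degrees; pushed crooked it can bind at a corner. Its centre starts 65 to 90 mm from the fence and 130 to 165 mm from the stop.
- corner_fence: Fixed L-shaped steel locating fence of two bars 22 mm high, 14 mm thick. Origin: inner corner at bench level. x points away from the robot into the long fence, y to the robot's left into the end stop, z up; turned by up to 13 degrees. The block's side has negative x and y; seated, its centre is at x -18, y -23 mm. Behind each bar is a foot 26 mm wide, 7 mm high, with bolt heads 16 mm high.
- fence_face (a point): Middle of the long fence's inner face (the plane x = 0 of corner_fence, looking toward the robot), 11 mm above the bench, 117 mm from the corner. The fence runs along y from the corner to 234 mm from it, at the robot's right. Axes as corner_fence.
- stop_face (a point): Middle of the end stop's inner face (the plane y = 0 of corner_fence, looking to the robot's right), 11 mm above the bench, 33 mm from the corner. The stop runs from 5 to 62 mm from the corner, toward the robot. Axes as corner_fence.
- bearing: Bystander: loose steel roller bearing, ring 42 mm across, 15 mm high, lying flat. Origin at the centre of its underside.
- bushing: Bystander: loose bright turned steel bushing, 47 mm across, 50 mm high, standing. Origin at the centre of its underside.
- flange_hub: Bystander: loose grey steel hub with a three-lug flange, 70 by 65 mm, 35 mm high. Origin at the centre of its underside. The three bystanders stand in changing order: one behind the fence, one beyond its right end, one on the robot's side in front of the stop.
Things that resemble listed ones, but are neither listed nor needed, are in the scene too. Leave any red look-alike of the bench_block alone.

How it is judged:
On the way:
1. the block lies flat against the long fence (gap under 4 mm, within 4 degrees) while its end is still more than 20 mm short of the stop (x of bench_block in the frame of corner_fence above -0.022 m and y of bench_block in the frame of corner_fence below -0.043 m and angle between the x axis of bench_block and the x axis of corner_fence, either way round below 0.07 rad), for 0.2 s.
At the end, for the whole second after the job is handed in: The block stands flat on the bench, at rest, in the corner: its broad side against the long fence and its end against the stop, each within 3 mm, and square to the fence within about 3.4 degrees (x of bench_block in the frame of corner_fence between -0.021 and -0.015 m and y of bench_block in the frame of corner_fence between -0.026 and -0.02 m and angle between the x axis of bench_block and the x axis of corner_fence, either way round below 0.06 rad and angle between bench_block's own z axis and vertical below 0.05 rad and height (world z) of bench_block below 0.003 m and linear speed of bench_block below 0.01 m/s); the robot touches nothing.
It fails at once if the block is lifted off the bench (height (world z) of bench_block above 0.008 m).
It fails at once if the block is tipped over (angle between bench_block's own z axis and vertical above 0.35 rad).
It fails at once if the bearing, bushing or flange hub is moved by more than 15 mm (distance of any of bearing, bushing, flange_hub from where it was at the start of the episode above 0.015 m).
It also fails if it takes over 69 s, if anything falls off the work surface, if the arm or the gripper's body presses on something with over 40 N, if the wrist force passes 120 N, or if a joint passes its speed limit or range.

## Working session

There is one attempt and no reset: what is moved stays moved. The work goes in short steps, Python scripts to look and compute and a tool call to move; the robot and the scene stay as the last step left them, time stands still between calls to the robot, and variables do not carry over. Pictures are saved under pics/ and viewed, and the job is handed in when it is done.

Besides the shell and the picture viewer there is one more tool, called by a JSON object that holds its "name" and its "arguments". jog_arm: Moves the arm, as the interface text tells. Its arguments: {"type":"object","properties":{"moves":{"type":"array","items":{"type":"array"}},"newtons":{"type":"number"}},"required":["moves"]}

```bash
mkdir -p pics; python3 - <<'E'
from station import robot
import cv2
s=robot.read_state(); print(s)
for n in("scene","top"):
    im=robot.read_camera(n); cv2.imwrite(f"pics/{n}0.png",im[:,:,::-1]); c=robot.get_calibration(n); print(n,c)
E
```

```text
{'time': 0.0, 'joint_pos': array([-1.25803122e+00,  2.76627082e-01,  1.50610595e+00,  1.38589963e-05,
        1.36072681e+00, -1.20966390e-01]), 'qd': array([-0.00052469,  0.00176801,  0.00140209,  0.00129031,  0.00011963,
       -0.00055076]), 'joint_efforts': array([-1.15409235e-03, -4.04583335e+01, -2.37225777e+01,  7.00368639e-02,
        3.48059891e-02, -1.26688565e-04]), 'tcp_pos': array([ 0.24149048, -0.52120388,  0.2045973 ]), 'tool_rot': array([ 1.98208851,  0.43863658, -1.98242403]), 'wrist_force': array([ 0.18421511,  0.17435796, -0.28029707]), 'torque': array([ 0.02741764, -0.0248305 ,  0.00643659]), 'finger_gap': 0.9991385958923389}
scene {'intrinsics': array([[432.27366173,   0.        , 313.68916276],
       [  0.        , 432.27366173, 200.82516517],
       [  0.        ,   0.        ,   1.        ]]), 'eye': array([0.19669102, 0.33847789, 0.69935914]), 'attitude': array([-0.95701162,  2.58915356, -0.9163447 ])}
top {'intrinsics': array([[398.10776225,   0.        , 325.37904208],
       [  0.        , 398.10776225, 196.48256171],
       [  0.        ,   0.        ,   1.        ]]), 'eye': array([ 0.43122046, -0.06424175,  0.98785928]), 'attitude': array([-2.16723934,  2.12477878, -0.16479994])}
```

View pics/top0.png

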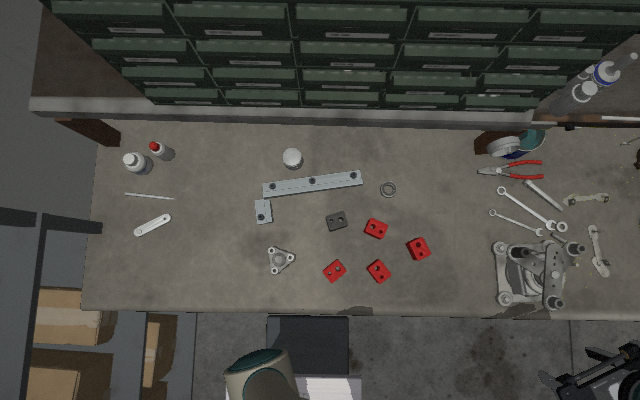

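View pics/scene0.png

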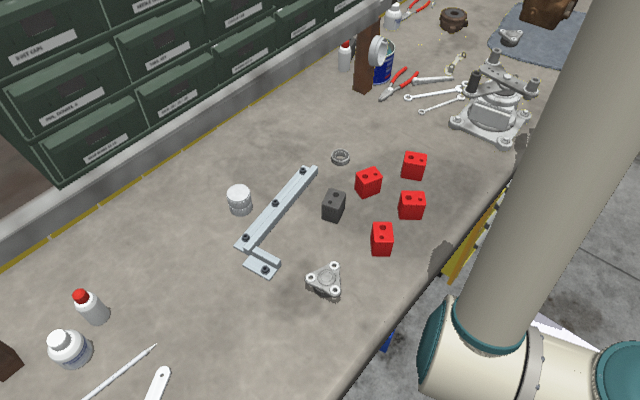

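```bash
python3 - <<'E'
import cv2
a=cv2.imread('pics/top0.png')[90:250,180:440]; cv2.imwrite('pics/topz.png',cv2.resize(a,None,fx=3,fy=3,interpolation=cv2.INTER_CUBIC))
E
```

```text
(no output)
```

View pics/topz.png

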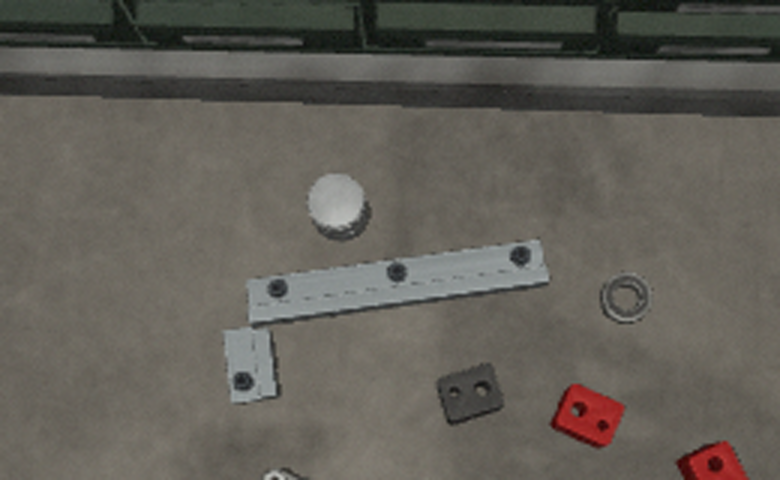

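```bash
cat > h.py <<'E'
import numpy as np, cv2
from scipy.spatial.transform import Rotation as R
from station import robot
def ray(name,uv,z):
    c=robot.get_calibration(name); K=c["intrinsics"]; M=R.from_rotvec(c["attitude"]).as_matrix()
    uv=np.atleast_2d(np.array(uv,float)); d=np.c_[uv,np.ones(len(uv))]@np.linalg.inv(K).T@M.T
    return c["eye"]+d*((z-c["eye"][2])/d[:,2])[:,None]
def proj(name,P):
    c=robot.get_calibration(name); K=c["intrinsics"]; M=R.from_rotvec(c["attitude"]).as_matrix()
    p=(np.atleast_2d(P)-c["eye"])@M@K.T; return p[:,:2]/p[:,2:]
E
python3 - <<'E'
from h import *
a=cv2.imread('pics/scene0.png')[140:310,220:440]; cv2.imwrite('pics/scz.png',cv2.resize(a,None,fx=3.5,fy=3.5,interpolation=cv2.INTER_CUBIC))
a=cv2.imread('pics/top0.png'); 
for p in [(336,230),(310,182),(310,192),(264,212),(300,215),(330,225)]: print(p,a[p[1],p[0]])
g=cv2.cvtColor(a,cv2.COLOR_BGR2GRAY)
# block
s=a.max(2); m=((s<75)).astype(np.uint8); m[:195]=0;m[245:]=0;m[:,:315]=0;m[:,362:]=0
c=max(cv2.findContours(m,0,2)[0],key=cv2.contourArea); r=cv2.minAreaRect(c); print('blk',r,cv2.boxPoints(r)); 
q=ray('top',cv2.boxPoints(r),.05); print(q[:,:2].round(4),q.mean(0),np.linalg.norm(np.diff(q,axis=0),axis=1))
# inner edge profile columns of fence
for u in range(268,362,6): print(u,g[176:206,u].tolist())
E
```

```text
(336, 230) [ 92  99 102]
(310, 182) [51 50 47]
(310, 192) [60 63 64]
(264, 212) [148 150 142]
(300, 215) [101 111 117]
(330, 225) [65 66 68]
blk ((336.3000183105469, 220.9000244140625), (16.443843841552734, 20.23857307434082), 71.56504821777344) [[324.1     216.30002]
 [343.30002 209.90002]
 [348.50003 225.50003]
 [329.30002 231.90002]]
[[ 0.5245 -0.0649]
 [ 0.5406 -0.1102]
 [ 0.5038 -0.1229]
 [ 0.4879 -0.0779]] [ 0.51420207 -0.09396876  0.05      ] [0.04800118 0.03889059 0.04772573]
268 [113, 114, 114, 112, 114, 111, 117, 139, 138, 140, 136, 138, 146, 142, 142, 123, 147, 148, 147, 152, 155, 56, 85, 125, 140, 145, 147, 145, 143, 145]
274 [112, 111, 117, 116, 115, 108, 137, 87, 63, 68, 61, 46, 82, 144, 126, 151, 145, 148, 150, 157, 50, 59, 109, 112, 107, 109, 112, 111, 112, 115]
280 [105, 109, 107, 108, 104, 147, 138, 145, 140, 144, 144, 141, 142, 141, 150, 145, 146, 145, 159, 71, 62, 111, 111, 106, 106, 106, 106, 106, 108, 107]
286 [103, 103, 106, 107, 146, 140, 143, 143, 143, 143, 144, 147, 143, 154, 144, 147, 148, 147, 96, 60, 108, 107, 108, 106, 105, 104, 105, 104, 107, 109]
292 [
[... 1049 characters left out ...]
00, 98]
334 [137, 145, 149, 144, 144, 148, 132, 141, 143, 146, 151, 159, 58, 81, 98, 101, 96, 96, 98, 96, 96, 93, 96, 98, 102, 101, 100, 101, 102, 102]
340 [145, 149, 148, 147, 145, 106, 141, 146, 145, 151, 153, 57, 63, 97, 98, 99, 97, 95, 97, 97, 97, 99, 99, 103, 98, 100, 103, 101, 101, 99]
346 [151, 150, 146, 144, 115, 147, 143, 145, 151, 156, 65, 74, 94, 95, 94, 95, 91, 95, 98, 100, 98, 101, 98, 96, 99, 98, 96, 98, 96, 98]
352 [45, 59, 85, 146, 145, 146, 143, 148, 152, 82, 56, 97, 95, 100, 103, 98, 98, 94, 95, 95, 97, 98, 99, 96, 95, 94, 99, 100, 96, 96]
358 [150, 147, 151, 155, 140, 143, 145, 151, 99, 55, 101, 100, 100, 102, 98, 92, 94, 97, 99, 94, 95, 97, 95, 97, 95, 96, 96, 95, 91, 91]
```

View pics/scz.png

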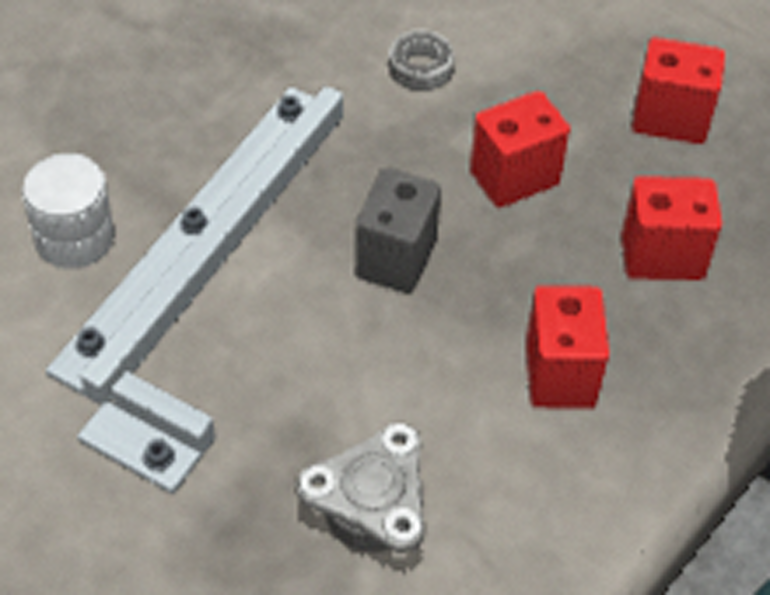

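```bash
python3 - <<'E'
from h import *
g=cv2.cvtColor(cv2.imread('pics/top0.png'),cv2.COLOR_BGR2GRAY).astype(float)
pts=[]
for u in range(275,360,3):
    col=g[:,u]
    v=next(v for v in range(183,200) if col[v]<103 and col[v-1]>=103 and col[v-2]>130)
    pts.append((u,v-1+(col[v-1]-103)/(col[v-1]-col[v])))
P=ray('top',pts,.022)[:,:2]
f=np.polyfit(P[:,1],P[:,0],1); r=P[:,0]-np.polyval(f,P[:,1]); print('fence fit',f,'rms',r.std(),'ang',np.degrees(np.arctan(f[0])))
for v in range(196,226,2): print(v,g[v,252:282].astype(int).tolist())
for n,z in(('a',.022),): print(ray('top',[(363,183)],z))
E
```

```text
fence fit [-0.13404213  0.58735471] rms 0.004857685237548241 ang -7.634541308727901
196 [107, 110, 109, 111, 110, 113, 109, 107, 106, 104, 96, 157, 154, 154, 159, 157, 155, 159, 141, 102, 82, 66, 50, 56, 60, 61, 60, 61, 62, 59]
198 [107, 110, 107, 111, 110, 110, 109, 108, 108, 107, 108, 95, 60, 60, 60, 69, 85, 84, 93, 106, 106, 104, 109, 109, 111, 111, 112, 110, 111, 108]
200 [104, 112, 129, 144, 150, 150, 149, 145, 145, 145, 149, 147, 160, 149, 142, 144, 140, 113, 85, 108, 107, 109, 107, 110, 110, 109, 108, 108, 106, 108]
202 [108, 109, 112, 143, 144, 145, 144, 145, 142, 144, 147, 148, 138, 144, 142, 144, 147, 152, 64, 111, 110, 111, 112, 113, 107, 108, 104, 105, 106, 108]
204 [106, 106, 94, 147, 144, 147, 149, 145, 148, 145, 148, 143, 124, 145, 145, 145, 143, 144, 54, 69, 113, 111, 112, 112, 113, 114, 111, 105, 108, 107]
206 [108, 111, 116, 144, 144, 147, 147, 145, 147, 144, 146, 143, 118, 145, 146, 146, 147, 140, 75, 68, 111, 110, 115, 115, 115, 115, 110, 108, 107, 107]
208 [107, 107, 117, 146, 142, 144, 146, 148, 148, 146, 146, 149, 149, 140, 145, 147, 145, 143, 102, 67, 111, 111
[... 579 characters left out ...]
, 147, 142, 76, 71, 112, 112, 113, 111, 112, 111, 111, 112, 109]
218 [107, 107, 109, 107, 117, 140, 69, 73, 69, 70, 50, 66, 95, 149, 135, 149, 150, 146, 151, 144, 56, 69, 112, 109, 109, 110, 110, 109, 107, 106]
220 [113, 109, 112, 111, 96, 153, 144, 129, 111, 111, 119, 149, 150, 145, 131, 148, 149, 150, 151, 146, 49, 70, 108, 112, 109, 110, 109, 106, 108, 105]
222 [112, 112, 110, 109, 117, 153, 146, 151, 152, 148, 154, 148, 150, 153, 160, 99, 78, 62, 55, 59, 76, 99, 112, 113, 112, 111, 107, 108, 111, 108]
224 [112, 112, 114, 107, 111, 113, 97, 90, 80, 64, 95, 104, 110, 111, 116, 109, 111, 106, 109, 111, 113, 111, 112, 113, 106, 108, 108, 108, 104, 106]
[[ 0.61160296 -0.15928569  0.022     ]]
```

```bash
python3 - <<'E'
from h import *
g=cv2.cvtColor(cv2.imread('pics/top0.png'),cv2.COLOR_BGR2GRAY).astype(float)
pts=[]
for u in range(275,360,3):
    col=g[:,u]
    v=next(v for v in range(200,183,-1) if col[v]<=103 and col[v-1]>=103 and col[v-2]>130)
    pts.append((u,v-1+(col[v-1]-103)/(col[v-1]-col[v])))
sp=[]
for v in range(202,221):
    row=g[v]; u=next(u for u in range(275,264,-1) if row[u]<=103 and row[u-1]>103 and row[u-2]>130)
    sp.append((u-1+(row[u-1]-103)/(row[u-1]-row[u]),v))
P=ray('top',pts,.022)[:,:2]; S=ray('top',sp,.022)[:,:2]
def line(X):
    l=cv2.fitLine(X.astype(np.float32),cv2.DIST_HUBER,0,1e-5,1e-5).ravel(); n=np.array([-l[1],l[0]]); print('resid',np.abs((X-l[2:])@n).max()); return l[:2],l[2:]
d,p=line(P); e,q=line(S); d=d*np.sign(d[1]); e=e*np.sign(e[0])
print('fence y-axis',d,'ang',np.degrees(np.arctan2(-d[0],d[1])),'stop dir',np.degrees(np.arctan2(e[1],e[0])))
t=np.linalg.solve(np.c_[d,-e],q-p); O=p+t[0]*d; print('corner',O,p)
# combined angle: fence long
y=d; x=np.array([d[1],-d[0]])
print('x',x)
F=lambda w:(np.array([(np.array(w)-O)@x,(np.array(w)-O)@y])).T
print('block',F([.5142,-.094]),F([[.5245,-.0649],[.5406,-.1102],[.5038,-.1229],[.4879,-.0779]]))
# far end of fence
print('end',F(ray('top',[(362.5,184)],.022)[:,:2]),'stop end',F(S[-1]))
for n in ((0,0),(0,-.234),(-.062,0)):
  w=np.r_[O+n[0]*x+n[1]*y,.022]; print(n,w,proj('scene',w),proj('top',w))
# others at approx heights
for k,uv,z in(('hub',(280,260),.035),('bearing',(388,189),.015),('bush',(292,155),.05),('red',(375,228),.05),('red2',(335,271),.05),('red3',(378,271),.05)):
  w=ray('top',[uv],z)[0]; print(k,w.round(3),F(w[:2]).round(3))
np.savez('fr.npz',O=O,x=x,y=y)
E
```

```text
resid 0.0009300740239460083
resid 0.0009932948214766695
fence y-axis [-0.15957974  0.98718506] ang 9.182504 stop dir 9.402089
corner [0.57347083 0.07232871] [ 0.58884585 -0.02278372]
x [0.98718506 0.15957974]
block [-0.08505397 -0.15473879] [[-0.07024219 -0.12765538]
 [-0.06157748 -0.1749441 ]
 [-0.09993255 -0.18160881]
 [-0.1084477  -0.13464817]]
end [[-0.00162231 -0.23312275]] stop end [-0.05858012 -0.00020806]
(0, 0) [0.57347083 0.07232871 0.022     ] [[253.67510732 242.98719415]] [[268.47505156 196.40325507]]
(0, -0.234) [ 0.6108125 -0.1586726  0.022    ] [[318.21807825 165.41441937]] [[362.74988549 183.31022248]]
(-0.062, 0) [0.5122654  0.06243477 0.022     ] [[281.16408716 257.84013646]] [[271.52810553 221.40310965]]
hub [0.42  0.037 0.035] [-0.157 -0.01 ]
bearing [ 0.599 -0.222  0.015] [-0.022 -0.295]
bush [0.672 0.016 0.05 ] [ 0.088 -0.072]
red [ 0.499 -0.185  0.05 ] [-0.114 -0.243]
red2 [ 0.398 -0.093  0.05 ] [-0.2   -0.135]
red3 [ 0.4   -0.192  0.05 ] [-0.214 -0.234]
```

```bash
cat >> h.py <<'E'
def toF(w):
    f=np.load('fr.npz'); w=np.array(w)[:2]-f['O']; return np.array([w@f['x'],w@f['y']])
def W(a,b,z):
    f=np.load('fr.npz'); return np.r_[f['O']+a*f['x']+b*f['y'],z]
def rel(a,b,z,flip=0):
    """shift(cm)/turn in current tool axes to get TCP to fence-frame (a,b), height z, tool y along fence y"""
    f=np.load('fr.npz'); s=robot.read_state(); T=R.from_rotvec(s['tool_rot'])
    d=T.as_matrix().T@(W(a,b,z)-s['tcp_pos'])*100
    X=np.array([0,0,-1.]); Y=np.r_[f['y'],0]*(-1 if flip else 1)
    G=R.from_matrix(np.c_[X,Y,np.cross(X,Y)]); return d.round(2),(T.inv()*G).as_rotvec().round(3)
def st():
    s=robot.read_state(); M=R.from_rotvec(s['tool_rot']).as_matrix(); print(round(s['time'],2),'F',toF(s['tcp_pos']).round(4),'z',s['tcp_pos'][2].round(4),'force',s['wrist_force'].round(1),'gap',round(s['finger_gap'],3),'ylocal',M[:,1].round(3),'q',s['joint_pos'].round(2))
E
python3 - <<'E'
from h import *
st(); print(R.from_rotvec(robot.read_state()['tool_rot']).as_matrix().round(3))
for f in(0,1): print(rel(-.14,-.155,.15,f))
E
```

```text
0.1 F [-0.4224 -0.533 ] z 0.2047 force [ 0.2 -0.  -0.1] gap 1.0 ylocal [ 0.42  -0.907 -0.002] q [-1.26  0.28  1.51  0.    1.36 -0.12]
[[-0.     0.42  -0.907]
 [ 0.002 -0.907 -0.42 ]
 [-1.    -0.002 -0.   ]]
(array([  5.52, -28.76, -37.4 ]), array([-2.868e+00, -2.000e-03,  0.000e+00]))
(array([  5.52, -28.76, -37.4 ]), array([0.273, 0.   , 0.002]))
```

{"name": "jog_arm", "arguments": {"moves": [[[5.5,-28.8,-37.4],[0.273,0,0.002],0.17],[[5.5,-28.8,-37.4],[0.273,0,0.002],0.17],[[5.5,-28.8,-37.4],[0.273,0,0.002],0.17],[[5.5,-28.8,-37.4],[0.273,0,0.002],0.17],[[5.5,-28.8,-37.4],[0.273,0,0.002],0.17],[[5.5,-28.8,-37.4],[0.273,0,0.002],0.17],[[5.5,-28.8,-37.4],[0.273,0,0.002],0.17],[[5.5,-28.8,-37.4],[0.273,0,0.002],0.17],[[5.5,-28.8,-37.4],[0.273,0,0.002],0.17],[[5.5,-28.8,-37.4],[0.273,0,0.002],0.17],[[5.5,-28.8,-37.4],[0.273,0,0.002],0.17],[[5.5,-28.8,-37.4],[0.273,0,0.002],0.17],[[5.5,-28.8,-37.4],[0.273,0,0.002],0.17],[[5.5,-28.8,-37.4],[0.273,0,0.002],0.17],[[5.5,-28.8,-37.4],[0.273,0,0.002],0.17],[[5.5,-28.8,-37.4],[0.273,0,0.002],0.17]]}}

```text
time: 1.7
tcp_pos: [0.4598, -0.1041, 0.1506]
tool_rot: [2.138, 0.168, -2.137]
wrist_force: [0.8, -0.3, -0.7]
finger_gap: 0.171
```

```bash
python3 - <<'E'
from h import *
st(); print(rel(-.14,-.155,.012,1)); cv2.imwrite('pics/s1.png',robot.read_camera('scene')[:,:,::-1])
E
```

```text
1.7 F [-0.1404 -0.156 ] z 0.1506 force [ 0.8 -0.3 -0.7] gap 0.171 ylocal [ 0.159 -0.987  0.002] q [-0.37  0.16  1.81 -0.    1.17  1.04]
(array([13.86, -0.13, -0.03]), array([-0.001, -0.   , -0.002]))
```

View pics/s1.png

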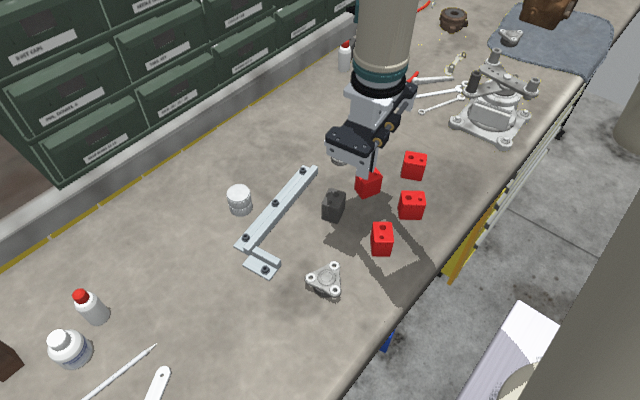

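The picture shows the gripper hanging over the bench behind the black block (333,205), with the other parts still where they stood. I'll descend next.

{"name": "jog_arm", "arguments": {"moves": [[[4,-0.1,0],[0,0,0],0.17],[[8,-0.1,0],[0,0,0],0.17],[[11,-0.1,0],[0,0,0],0.17],[[13,-0.1,0],[0,0,0],0.17],[[13.8,-0.1,0],[0,0,0],0.17],[[13.8,-0.1,0],[0,0,0],0.17],[[13.8,-0.1,0],[0,0,0],0.17],[[13.8,-0.1,0],[0,0,0],0.17]]}}

```text
time: 2.55
tcp_pos: [0.4611, -0.103, 0.0137]
tool_rot: [2.139, 0.169, -2.133]
wrist_force: [0.4, -0.6, -0.6]
finger_gap: 0.172
```

```bash
python3 - <<'E'
from h import *
st(); print(rel(-.06,-.155,.012,1)); a=robot.read_camera('scene')[:,:,::-1]; cv2.imwrite('pics/s2.png',cv2.resize(a[120:300,220:440],None,fx=3,fy=3))
E
```

```text
2.55 F [-0.1389 -0.1552] z 0.0137 force [ 0.4 -0.6 -0.6] gap 0.172 ylocal [ 0.16  -0.987  0.003] q [-0.37  0.32  2.   -0.    0.82  1.05]
(array([ 0.19, -0.01, -7.89]), array([ 0.001, -0.003, -0.003]))
```

View pics/s2.png

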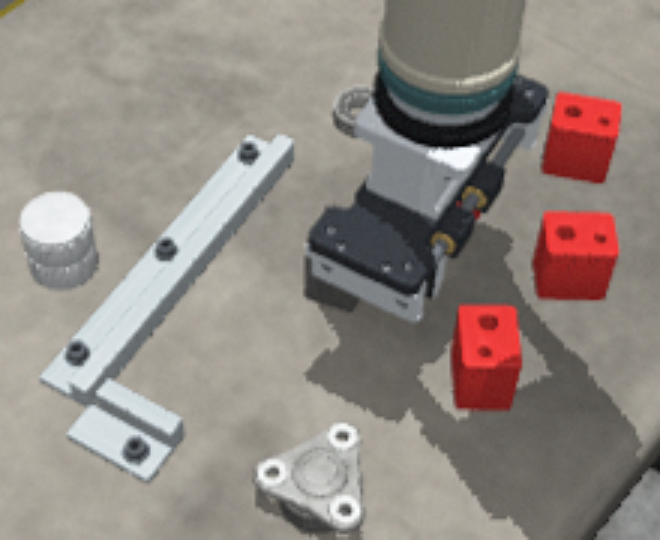

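The fingers are down behind the block, whose front edge shows at (330,292) in the zoom. Now the first push toward the fence.

{"name": "jog_arm", "arguments": {"moves": [[[0.1,0,-0.5],[0,0,0],0.17],[[0.1,0,-1.0],[0,0,0],0.17],[[0.1,0,-1.5],[0,0,0],0.17],[[0.1,0,-2.0],[0,0,0],0.17],[[0.1,0,-2.5],[0,0,0],0.17],[[0.1,0,-3.0],[0,0,0],0.17],[[0.1,0,-3.5],[0,0,0],0.17],[[0.1,0,-4.0],[0,0,0],0.17],[[0.1,0,-4.5],[0,0,0],0.17],[[0.1,0,-5.0],[0,0,0],0.17],[[0.1,0,-5.5],[0,0,0],0.17],[[0.1,0,-6.0],[0,0,0],0.17],[[0.1,0,-6.5],[0,0,0],0.17],[[0.1,0,-7.0],[0,0,0],0.17],[[0.1,0,-7.4],[0,0,0],0.17],[[0.1,0,-7.7],[0,0,0],0.17],[[0.1,0,-7.9],[0,0,0],0.17],[[0.1,0,-7.9],[0,0,0],0.17]]}}

```text
time: 4.4
tcp_pos: [0.538, -0.0898, 0.0111]
tool_rot: [2.137, 0.17, -2.137]
wrist_force: [-2.3, -0.0, -1.2]
finger_gap: 0.17
```

```bash
python3 - <<'E'
from h import *
st(); print(rel(-.044,-.155,.012,1))
for n in('scene','top'):
    a=robot.read_camera(n)[:,:,::-1]; cv2.imwrite(f'pics/{n}3.png',cv2.resize(a[120:300,220:440] if n=='scene' else a[160:260,250:400],None,fx=3,fy=3))
E
```

```text
4.4 F [-0.0609 -0.1544] z 0.0111 force [-2.3 -0.  -1.2] gap 0.17 ylocal [ 0.16  -0.987  0.002] q [-0.29  0.41  1.84 -0.    0.89  1.12]
(array([-0.09,  0.06, -1.69]), array([ 0.001,  0.   , -0.002]))
```

View pics/scene3.png

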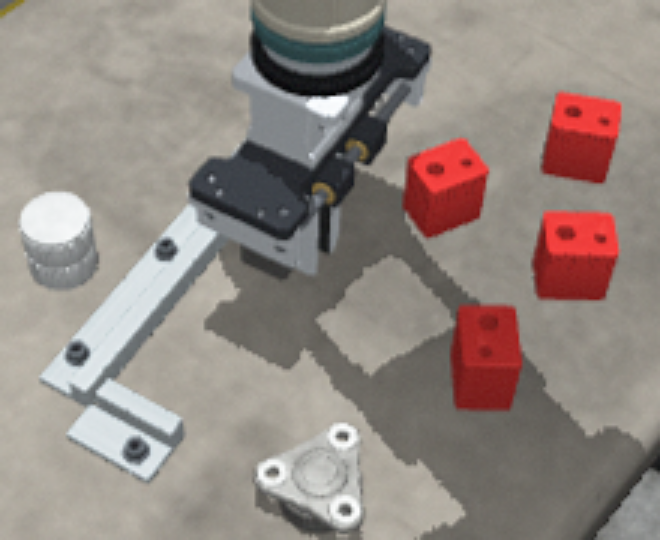

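View pics/top3.png

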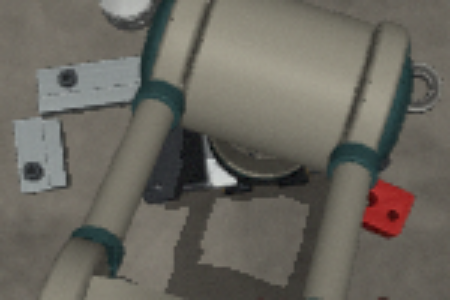

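The block is moving ahead of the fingers (dark front at (265,255)) and is still short of the fence. I'll continue slowly.

{"name": "jog_arm", "arguments": {"moves": [[[0,0,-0.3],[0,0,0],0.17],[[0,0,-0.6],[0,0,0],0.17],[[0,0,-0.9],[0,0,0],0.17],[[0,0,-1.2],[0,0,0],0.17],[[0,0,-1.4],[0,0,0],0.17],[[0,0,-1.5],[0,0,0],0.17],[[0,0,-1.6],[0,0,0],0.17],[[0,0,-1.6],[0,0,0],0.17]]}}

```text
time: 5.3
tcp_pos: [0.5534, -0.0874, 0.0114]
tool_rot: [2.136, 0.17, -2.137]
wrist_force: [-3.8, -1.2, -2.7]
finger_gap: 0.168
```

```bash
python3 - <<'E'
from h import *
st()
E
```

```text
5.3 F [-0.0453 -0.1545] z 0.0114 force [-3.8 -1.2 -2.7] gap 0.168 ylocal [ 0.16  -0.987  0.002] q [-0.28  0.43  1.81 -0.    0.9   1.13]
```

{"name": "jog_arm", "arguments": {"moves": [[[0,0,-0.1],[0,0,0],0.17],[[0,0,-0.2],[0,0,0],0.17],[[0,0,-0.2],[0,0,0],0.17]]}}

```text
time: 5.6
tcp_pos: [0.5534, -0.0874, 0.0115]
tool_rot: [2.132, 0.17, -2.14]
wrist_force: [-7.5, -3.0, 2.4]
finger_gap: 0.171
```

{"name": "jog_arm", "arguments": {"moves": [[[0,0,-0.1],[0,0,0],0.17],[[0,0,-0.2],[0,0,0],0.17],[[0,0,-0.2],[0,0,0],0.17]]}}

```text
time: 5.9
tcp_pos: [0.5533, -0.0874, 0.0115]
tool_rot: [2.128, 0.171, -2.144]
wrist_force: [-11.3, -4.9, 5.9]
finger_gap: 0.173
```

```bash
python3 - <<'E'
from h import *
st()
E
```

```text
5.9 F [-0.0454 -0.1545] z 0.0115 force [-11.3  -4.9   5.9] gap 0.173 ylocal [ 0.161 -0.987  0.002] q [-0.28  0.43  1.8  -0.01  0.91  1.14]
```

The TCP has stopped and the force is climbing, so the block is against the fence. I'll press a touch more, back off, and rise for a look.

{"name": "jog_arm", "arguments": {"moves": [[[0,0,-0.2],[0,0,0],0.17],[[0,0,-0.4],[0,0,0],0.17],[[0,0,-0.4],[0,0,0],0.17],[[0,0,-0.4],[0,0,0],0.17]]}}

```text
time: 6.3
tcp_pos: [0.5532, -0.0874, 0.0116]
tool_rot: [2.119, 0.172, -2.152]
wrist_force: [-19.2, -5.8, 11.9]
finger_gap: 0.169
```

{"name": "jog_arm", "arguments": {"moves": [[[0,0,0.5],[0,0,0],0.17],[[0,0,1.5],[0,0,0],0.17],[[0,0,3],[0,0,0],0.17],[[0,0,4],[0,0,0],0.17],[[0,0,4],[0,0,0],0.17],[[-5,0,4],[0,0,0],0.17],[[-9,0,4],[0,0,0],0.0],[[-9,4,8],[0,0,0],0.0],[[-9,8,12],[0,0,0],0.0],[[-9,12,14],[0,0,0],0.0],[[-9,14,15],[0,0,0],0.0],[[-9,14,15],[0,0,0],0.0],[[-9,14,15],[0,0,0],0.0]]}}

```text
time: 7.6
tcp_pos: [0.4368, -0.2487, 0.102]
tool_rot: [2.14, 0.168, -2.135]
wrist_force: [0.6, -0.0, 0.3]
finger_gap: 0.007
```

```bash
python3 - <<'E'
from h import *
st()
for n in('scene','top'):
    a=robot.read_camera(n)[:,:,::-1]; cv2.imwrite(f'pics/{n}4f.png',a);cv2.imwrite(f'pics/{n}4.png',cv2.resize(a[120:300,220:440] if n=='scene' else a[160:260,250:400],None,fx=3,fy=3))
E
```

```text
7.6 F [-0.1862 -0.2951] z 0.102 force [ 0.6 -0.   0.3] gap 0.007 ylocal [ 0.158 -0.987  0.003] q [-0.66  0.25  1.82 -0.    1.07  0.76]
```

View pics/scene4.png

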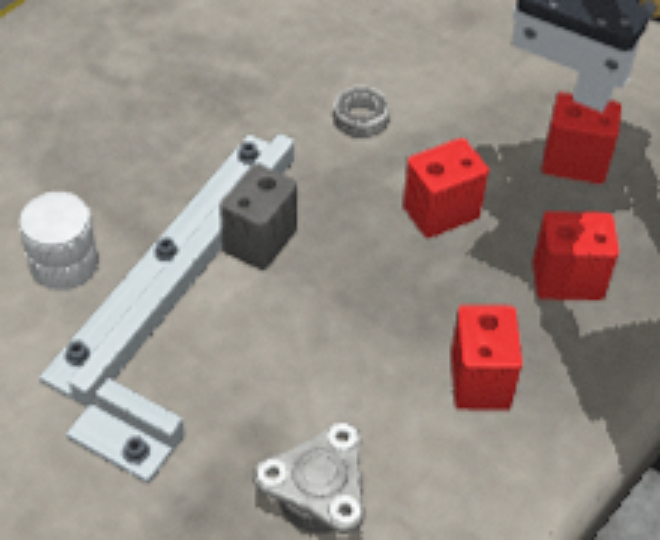

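View pics/top4.png

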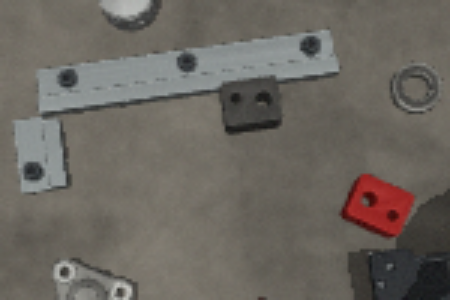

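```bash
cat >> h.py <<'E'
def block(im,lo=(-.06,-.26),hi=(.01,0.0)):
    # black block in BGR top picture; ROI as fence-frame box projected
    s=im.max(2); m=(s<78).astype(np.uint8)
    roi=np.zeros_like(m); c=proj('top',[W(a,b,.05) for a,b in((lo[0],lo[1]),(lo[0],hi[1]),(hi[0],hi[1]),(hi[0],lo[1]))])
    cv2.fillConvexPoly(roi,c.astype(np.int32),1); m=cv2.morphologyEx(m*roi,cv2.MORPH_OPEN,np.ones((5,5)))
    cs=[k for k in cv2.findContours(m,0,2)[0] if cv2.contourArea(k)>150]
    for k in cs:
        b=cv2.boxPoints(cv2.minAreaRect(k)); q=np.array([toF(p) for p in ray('top',b,.05)]); e=np.diff(q,axis=0)
        print('centre',q.mean(0).round(4),'sides',np.linalg.norm(e,axis=1).round(4),'ang',(np.degrees(np.arctan2(e[:,1],e[:,0]))%90).round(1)); print(q.round(4).tolist())
E
python3 - <<'E'
from h import *
block(cv2.imread('pics/top4f.png'))
print(rel(-.02,-.205,.10,1))
E
```

```text
(array([  0.18,  -8.85, -16.62]), array([ 0.001, -0.001, -0.002]))
```

```bash
python3 - <<'E'
from h import *
im=cv2.imread('pics/top4f.png'); g=im.max(2)
print(g[184:208:1,322:346:2])
E
```

```text
[[155 150 145 146 147 148 147 148 148 149 150 152]
 [146 147 146 147 145 148 148 115 109  79 151 155]
 [144 147 148 145 123 103  66  64  65  70 107  99]
 [151 103  84  70  68  65  67  68  74  72  60  56]
 [148  66  66  70  69  74  75  69  74  73  75 102]
 [100  72  71  76  75  79  77  77  82  72  69 101]
 [ 58  68  72  82  83  80  78  81  57  76  73  97]
 [107  71  73  28  74  76  76  27  31  74  71  92]
 [105  71  62  29  59  77  74  32  30  54  69  93]
 [113  64  65  29  57  76  66  28  29  44  68  95]
 [119  53  67  46  69  75  67 102  79  54  74  96]
 [121  53  65  66  70  69  70  74  80  66  66 100]
 [120  41  67  68  77  72  74  69  68  64  66 103]
 [120  63  72  69  74  67  70  66  65  70  68 105]
 [121  69  73  76  72  73  70  68  68  72  70  87]
 [117  65  74  76  74  71  73  67  73  75  69 106]
 [117  68  75  78  73  79  72  67  48  31  39 104]
 [116  90  72  73  59  43  34  35  34  35  36 107]
 [116 111  27  39  35  32  30  29  23  33  67 105]
 [122 108  34  27  27  33  50  68  88 107 102 103]
 [118 112  49  63  86 105 103 102 107 104 103 101]
 [118 112 104 101 105 103 107 102 107 102 104 101]
 [113 112 107 101 104 102 102 103 106 103 102  99]
 [116 113 105 106 102 104 103 104 102 101 103 102]]
```

```bash
cat >> h.py <<'E'
def topedge(im,u0,u1,v0,v1,thr=105):
    g=im.max(2).astype(float); p=[]
    for u in range(u0,u1):
        for v in range(v0,v1):
            if g[v,u]<thr<=g[v-1,u]: p.append((u,v-1+(g[v-1,u]-thr)/(g[v-1,u]-g[v,u]))); break
    F=np.array([toF(q) for q in ray('top',p,.05)]); l=cv2.fitLine(F.astype(np.float32),cv2.DIST_HUBER,0,1e-5,1e-5).ravel()
    print('x of edge %.4f'%F[:,0].mean(),'std %.4f'%F[:,0].std(),'tilt deg %.2f'%np.degrees(np.arctan(l[0]/l[1])),'y range',F[:,1].min().round(4),F[:,1].max().round(4))
E
sed -i 's/s<78/s<90/; s/m=cv2.morphologyEx(m\*roi,cv2.MORPH_OPEN,np.ones((5,5)))/m=m*roi/' h.py
python3 - <<'E'
from h import *
im=cv2.imread('pics/top4f.png')
topedge(im,326,342,183,192); block(im)
E
```

```text
x of edge -0.0007 std 0.0003 tilt deg 0.55 y range -0.1783 -0.1421
centre [-0.0225 -0.1139] sides [0.2293 0.0424 0.2278] ang [ 0.2 89.2  0.2]
[[-0.0019, 0.0008], [-0.001, -0.2285], [-0.0433, -0.2279], [-0.044, -0.0001]]
```

The block lies flat: its edge is at x ≈ −0.7 mm with 0.55° tilt, and it's still about 135 mm from the stop. Next I'll set the shut fingers behind its right end.

{"name": "jog_arm", "arguments": {"moves": [[[0,-3,-5],[0,0,0],0],[[0,-6,-10],[0,0,0],0],[[0,-8,-15],[0,0,0],0],[[0,-8,-16.8],[0,0,0],0],[[0,-8,-16.8],[0,0,0],0],[[0,-8,-16.8],[0,0,0],0],[[0,-8,-16.8],[0,0,0],0]]}}

```text
time: 8.4
tcp_pos: [0.5878, -0.1414, 0.1013]
tool_rot: [2.135, 0.172, -2.138]
wrist_force: [-0.4, -0.2, 0.4]
finger_gap: 0.007
```

```bash
python3 - <<'E'
from h import *
st(); print(rel(-.018,-.215,.012,1))
a=robot.read_camera('scene')[:,:,::-1]; cv2.imwrite('pics/s5.png',cv2.resize(a[100:280,220:440],None,fx=3,fy=3))
E
```

```text
8.4 F [-0.0199 -0.2133] z 0.1013 force [-0.4 -0.2  0.4] gap 0.007 ylocal [ 0.161 -0.987  0.001] q [-0.35  0.39  1.6  -0.    1.15  1.06]
(array([ 8.93,  0.16, -0.21]), array([ 0.002,  0.001, -0.001]))
```

View pics/s5.png

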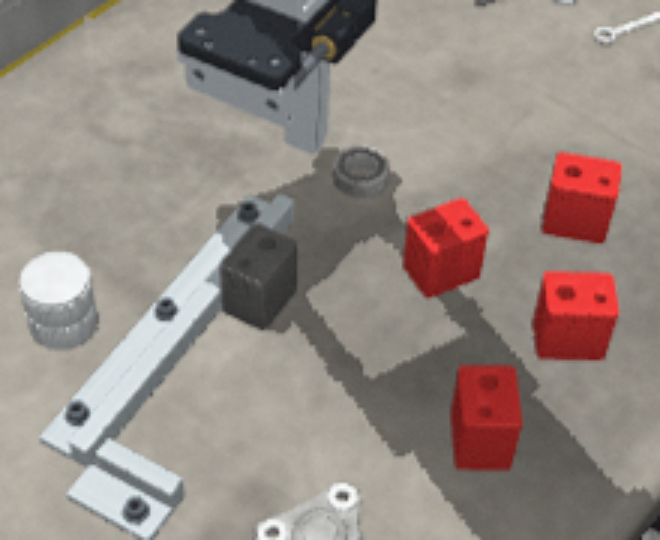

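The shut fingers (tips at about (305,148)) hang over the strip of bench to the right of the block. They go down now.

{"name": "jog_arm", "arguments": {"moves": [[[2,0.2,-0.2],[0,0,0],0],[[5,0.2,-0.2],[0,0,0],0],[[7.5,0.2,-0.2],[0,0,0],0],[[8.7,0.2,-0.2],[0,0,0],0],[[8.9,0.2,-0.2],[0,0,0],0],[[8.9,0.2,-0.2],[0,0,0],0],[[8.9,0.2,-0.2],[0,0,0],0]]}}

```text
time: 9.15
tcp_pos: [0.5922, -0.1446, 0.014]
tool_rot: [2.139, 0.168, -2.133]
wrist_force: [0.2, 0.0, 0.2]
finger_gap: 0.003
```

```bash
python3 - <<'E'
from h import *
st(); print(rel(-.018,-.0585,.012,1))
E
```

```text
9.15 F [-0.0161 -0.2171] z 0.014 force [0.2 0.  0.2] gap 0.003 ylocal [ 0.16  -0.987  0.003] q [-0.35  0.48  1.69 -0.    0.96  1.06]
(array([  0.15, -15.86,   0.18]), array([ 0.   , -0.003, -0.003]))
```

{"name": "jog_arm", "arguments": {"moves": [[[0.1,-0.5,0.2],[0,0,0],0],[[0.1,-1.0,0.2],[0,0,0],0],[[0.1,-1.5,0.2],[0,0,0],0],[[0.1,-2.0,0.2],[0,0,0],0],[[0.1,-2.5,0.2],[0,0,0],0],[[0.1,-3.0,0.2],[0,0,0],0],[[0.1,-3.5,0.2],[0,0,0],0],[[0.1,-4.0,0.2],[0,0,0],0],[[0.1,-4.5,0.2],[0,0,0],0],[[0.1,-5.0,0.2],[0,0,0],0],[[0.1,-5.5,0.2],[0,0,0],0],[[0.1,-6.0,0.2],[0,0,0],0],[[0.1,-6.5,0.2],[0,0,0],0],[[0.1,-6.5,0.2],[0,0,0],0]]}}

```text
time: 10.55
tcp_pos: [0.5794, -0.0814, 0.0121]
tool_rot: [2.136, 0.168, -2.133]
wrist_force: [-0.7, -4.9, 2.2]
finger_gap: 0.004
```

```bash
python3 - <<'E'
from h import *
st(); print(rel(-.018,-.0585,.012,1))
for n in('scene','top'):
    a=robot.read_camera(n)[:,:,::-1]; cv2.imwrite(f'pics/{n}6.png',cv2.resize(a[120:300,220:440] if n=='scene' else a[160:260,250:400],None,fx=3,fy=3))
E
```

```text
10.55 F [-0.0187 -0.1527] z 0.0121 force [-0.7 -4.9  2.2] gap 0.004 ylocal [ 0.162 -0.987  0.005] q [-0.26  0.46  1.75 -0.01  0.93  1.16]
(array([-0.04, -9.42, -0.09]), array([ 0.002, -0.001, -0.005]))
```

View pics/scene6.png

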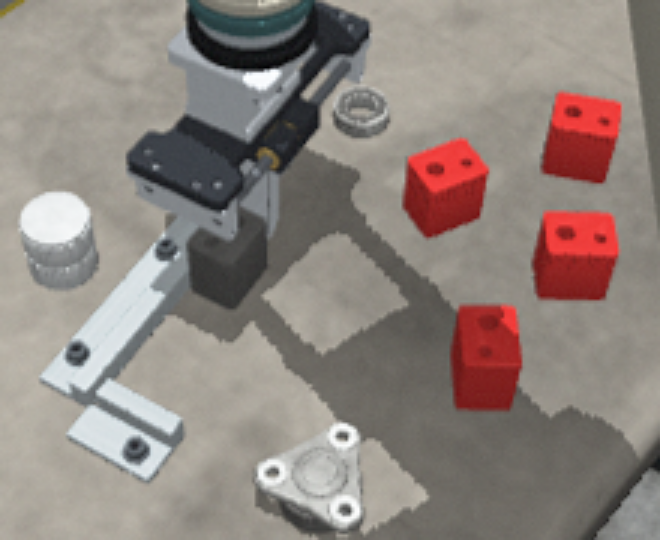

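View pics/top6.png

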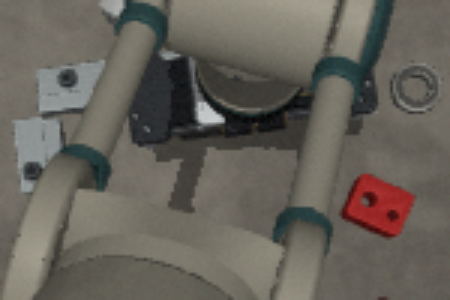

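The block (228,265) slides along the fence and looks square. I'll keep going.

{"name": "jog_arm", "arguments": {"moves": [[[0,-0.5,0],[0,0,0],0],[[0,-1.0,0],[0,0,0],0],[[0,-1.5,0],[0,0,0],0],[[0,-2.0,0],[0,0,0],0],[[0,-2.5,0],[0,0,0],0],[[0,-3.0,0],[0,0,0],0],[[0,-3.5,0],[0,0,0],0],[[0,-4.0,0],[0,0,0],0],[[0,-4.5,0],[0,0,0],0],[[0,-5.0,0],[0,0,0],0],[[0,-5.5,0],[0,0,0],0],[[0,-6.0,0],[0,0,0],0],[[0,-6.5,0],[0,0,0],0],[[0,-7.0,0],[0,0,0],0],[[0,-7.5,0],[0,0,0],0],[[0,-7.8,0],[0,0,0],0],[[0,-7.8,0],[0,0,0],0]]}}

```text
time: 12.35
tcp_pos: [0.567, -0.0046, 0.012]
tool_rot: [2.136, 0.168, -2.133]
wrist_force: [-0.8, -7.1, 2.5]
finger_gap: -0.0
```

```bash
python3 - <<'E'
from h import *
st(); print(rel(-.018,-.0585,.012,1))
for n in('scene',):
    a=robot.read_camera(n)[:,:,::-1]; cv2.imwrite(f'pics/{n}7.png',cv2.resize(a[150:300,200:400],None,fx=3,fy=3))
E
```

```text
12.35 F [-0.0186 -0.0749] z 0.012 force [-0.8 -7.1  2.5] gap -0.0 ylocal [ 0.162 -0.987  0.005] q [-0.13  0.44  1.79 -0.01  0.91  1.28]
(array([-0.01, -1.64, -0.07]), array([ 0.002, -0.001, -0.005]))
```

View pics/scene7.png

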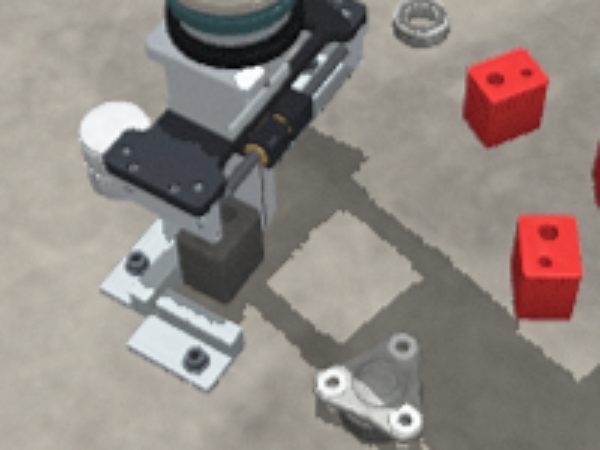

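{"name": "jog_arm", "arguments": {"moves": [[[0,-0.3,0],[0,0,0],0],[[0,-0.5,0],[0,0,0],0],[[0,-0.7,0],[0,0,0],0],[[0,-0.9,0],[0,0,0],0],[[0,-1.0,0],[0,0,0],0],[[0,-1.1,0],[0,0,0],0]]}}

```text
time: 13.0
tcp_pos: [0.5654, 0.0055, 0.0121]
tool_rot: [2.136, 0.167, -2.132]
wrist_force: [0.3, -8.5, 3.9]
finger_gap: 0.007
```

{"name": "jog_arm", "arguments": {"moves": [[[0,-0.1,0],[0,0,0],0],[[0,-0.2,0],[0,0,0],0],[[0,-0.3,0],[0,0,0],0],[[0,-0.3,0],[0,0,0],0]]}}

```text
time: 13.4
tcp_pos: [0.5649, 0.0086, 0.0121]
tool_rot: [2.136, 0.167, -2.132]
wrist_force: [-1.0, -7.4, 3.8]
finger_gap: 0.001
```

```bash
python3 - <<'E'
from h import *
st()
E
```

```text
13.4 F [-0.0186 -0.0615] z 0.0121 force [-1.  -7.4  3.8] gap 0.001 ylocal [ 0.162 -0.987  0.006] q [-0.1   0.43  1.8  -0.01  0.91  1.31]
```

{"name": "jog_arm", "arguments": {"moves": [[[0,-0.1,0],[0,0,0],0],[[0,-0.2,0],[0,0,0],0],[[0,-0.3,0],[0,0,0],0],[[0,-0.3,0],[0,0,0],0]]}}

```text
time: 13.8
tcp_pos: [0.5644, 0.0116, 0.0121]
tool_rot: [2.136, 0.167, -2.132]
wrist_force: [0.4, -7.4, 4.2]
finger_gap: 0.005
```

{"name": "jog_arm", "arguments": {"moves": [[[0,-0.1,0],[0,0,0],0],[[0,-0.2,0],[0,0,0],0],[[0,-0.2,0],[0,0,0],0]]}}

```text
time: 14.1
tcp_pos: [0.5644, 0.0123, 0.0122]
tool_rot: [2.135, 0.166, -2.131]
wrist_force: [0.0, -10.8, 4.8]
finger_gap: 0.008
```

```bash
python3 - <<'E'
from h import *
st()
E
```

```text
14.1 F [-0.0186 -0.0578] z 0.0122 force [  0.  -10.8   4.8] gap 0.008 ylocal [ 0.163 -0.987  0.008] q [-0.1   0.43  1.8  -0.01  0.91  1.32]
```

The TCP stopped at y −0.058, where −0.0585 was expected, and force is rising: the block has met the stop. I'll press a little, back off and look.

{"name": "jog_arm", "arguments": {"moves": [[[0,-0.2,0],[0,0,0],0],[[0,-0.3,0],[0,0,0],0],[[0,-0.3,0],[0,0,0],0],[[0,-0.3,0],[0,0,0],0]]}}

```text
time: 14.5
tcp_pos: [0.5644, 0.0124, 0.0124]
tool_rot: [2.132, 0.163, -2.127]
wrist_force: [-0.3, -18.2, 4.8]
finger_gap: 0.002
```

{"name": "jog_arm", "arguments": {"moves": [[[0,0.5,0],[0,0,0],0],[[0,1.5,0],[0,0,0],0],[[0,3,0],[0,0,0],0],[[0,4,0],[0,0,0],0],[[0,4,0],[0,0,0],0],[[-5,4,0],[0,0,0],0],[[-9,5,2],[0,0,0],0],[[-9,8,6],[0,0,0],0],[[-9,12,10],[0,0,0],0],[[-9,16,14],[0,0,0],0],[[-9,19,16],[0,0,0],0],[[-9,21,16],[0,0,0],0],[[-9,21,16],[0,0,0],0],[[-9,21,16],[0,0,0],0],[[-9,21,16],[0,0,0],0]]}}

```text
time: 16.0
tcp_pos: [0.4384, -0.2129, 0.1015]
tool_rot: [2.137, 0.172, -2.137]
wrist_force: [0.7, -0.1, -0.3]
finger_gap: 0.005
```

```bash
python3 - <<'E'
from h import *
st()
for n in('scene','top'):
    a=robot.read_camera(n)[:,:,::-1]; cv2.imwrite(f'pics/{n}8f.png',a);cv2.imwrite(f'pics/{n}8.png',cv2.resize(a[150:300,200:400] if n=='scene' else a[140:280,240:400],None,fx=4,fy=4,interpolation=cv2.INTER_CUBIC))
E
```

```text
16.0 F [-0.1788 -0.26  ] z 0.1015 force [ 0.7 -0.1 -0.3] gap 0.005 ylocal [ 0.161 -0.987  0.001] q [-0.59  0.23  1.85 -0.    1.06  0.82]
```

View pics/scene8.png

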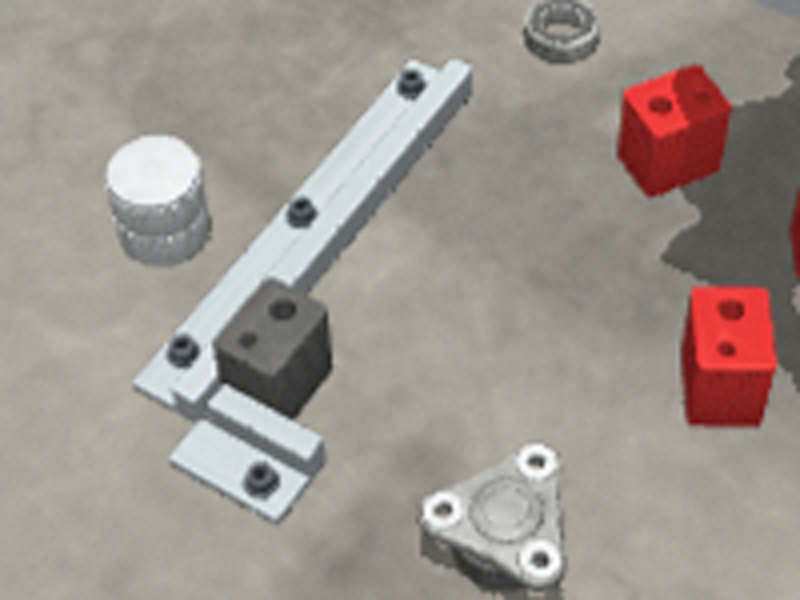

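View pics/top8.png

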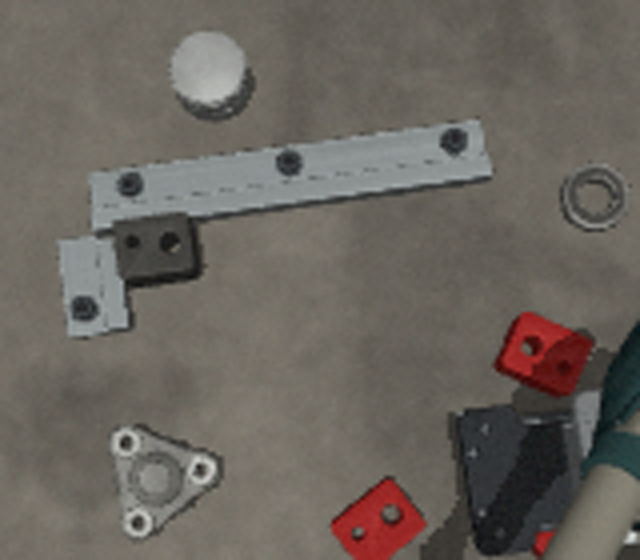

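The block sits in the corner (top view around (157,248) in the zoom). I'll measure its gaps and squareness.

```bash
python3 - <<'E'
from h import *
im=cv2.imread('pics/top8f.png')
topedge(im,271,286,189,200)
g=im.max(2).astype(float)
p=[]
for v in range(199,208):
    for u in range(262,276):
        if g[v,u]<105<=g[v,u-1]: p.append((u-1+(g[v,u-1]-105)/(g[v,u-1]-g[v,u]),v)); break
F=np.array([toF(q) for q in ray('top',p,.05)]); print(F.round(4).tolist())
print('y of end',np.median(F[:,1]),'tilt',np.degrees(np.arctan(np.polyfit(F[:,0],F[:,1],1)[0])))
# bystander shifts: before/after difference
a=cv2.imread('pics/top0.png').astype(int); d=np.abs(a-im).max(2)
for k,(u,v) in dict(hub=(280,260),bear=(388,189),bush=(292,158)).items(): print(k,(d[v-14:v+14,u-14:u+14]>40).sum())
a=cv2.imread('pics/scene8f.png'); print(proj('scene',[W(0,0,.05),W(0,-.046,.05),W(-.036,0,.05),W(-.036,-.046,.05)]).round(1), ((proj('scene',[W(0,0,.05),W(0,-.046,.05),W(-.036,0,.05),W(-.036,-.046,.05)])-[200,150])*4).round())
E
```

```text
x of edge -0.0006 std 0.0002 tilt deg -0.15 y range -0.0433 -0.0098
[[-0.0093, 0.0088], [-0.0131, -0.0008], [-0.0154, -0.0001], [-0.0179, -0.0008], [-0.0204, -0.0013], [-0.0228, -0.0011], [-0.0253, -0.0013], [-0.0276, -0.0008], [-0.0301, -0.0013]]
y of end -0.0008420481765154735 tilt 16.94164027647535
hub 0
bear 0
bush 1
[[252.  234.5]
 [266.7 217.2]
 [268.2 243.1]
 [282.6 225.3]] [[208. 338.]
 [267. 269.]
 [273. 372.]
 [330. 301.]]
```

```bash
python3 - <<'E'
from h import *
st(); print(robot.close_job())
E
```

```text
16.1 F [-0.1786 -0.26  ] z 0.1015 force [ 0.7 -0.5  0.8] gap 0.004 ylocal [ 0.162 -0.987  0.001] q [-0.59  0.23  1.85 -0.    1.06  0.81]
the job is handed in; nothing more can be done
None
```

The black block is in the corner of the fence, against both the long fence and the end stop. I handed the job in at about 16 s of the 69 s allowed; no verdict is reported.

- **Push to the fence:** I pushed the block's back with two fingers, set about 16 mm apart and squared to the fence, until the arm stalled at about 20 N. The camera then showed its edge about 0.7 mm from the fence with 0.55° of tilt. It was still about 135 mm from the stop.
- **Slide to the stop:** I pushed its right end along the fence with the shut fingers until it stalled at the stop at about 18 N, then drew the fingers clear.

Last checks:
- **Fence side:** the gap is about 0.6 mm and the tilt −0.15°.
- **Stop end:** the gap is about 0.8 mm, near the 2 mm limit of the camera calibration.
- **Disagreement:** the automatic tilt fit on the short stop end read 17°. One bad edge point at the fence side skewed it. The other points spread only about 1 mm, so I relied on the fence-side figure.
- **Bystanders:** the bearing, bushing and flange hub show no change between the first and last top pictures.
- **Robot:** clear of everything, with no force on the wrist beyond sensor noise.

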